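# Fit the tube rotor in the bench centrifuge

## Robot

A 6-joint arm with a two-finger parallel gripper is mounted at the origin on the work surface. World frame = base frame: x ahead of the robot, y to its left, z up, the work surface at z = 0. Lengths are in mm, angles in rad, forces in N, time in s.
With the tool pointing down it reaches from about 275 to 875 mm from the base axis. Payload 12.5 kg.
Tool frame: the origin (TCP) lies at the centre of the arm's flange, where the gripper is bolted on; the fingertips stand 173 mm ahead of it and the grasp point (between the pads) lies ctrl.grip_point_offset ahead of it (ctrl.grip_point_offset is the distance from the TCP to the grasp point, in mm); z points along the fingers, y is the direction in which the jaws open and shut (so a half turn about z gives the same grasp; the last joint's range is limited). The gripper opens to 85 mm and grips with 20 to 120 N. Pads are 22 mm wide; open, the fingers measure 114 mm over their backs; the gripper's body (76 mm by 85 mm) begins 54 mm behind the grasp point. The pads swing forward as they close: fully open they stand 13 mm farther back than shut.
Start: joints at [-1.362, 0.351, 1.652, -0, 1.139, -0.085], TCP at [159.295, -526.413, 404.69] pointing down, gripper open.
Joint ranges: [-2.75, 2.75], [-0.79, 2.1], [0.01, 2.65], [-1.57, 4.71], [0.07, 3.14], [-2.87, 2.87]. Speed limits (rad/s): [2.22, 2.22, 2.79, 3.14, 3.14, 3.14].

## Interface

Orientations are given as a rotation vector (axis times angle).
In Python, from rig import ctrl gives the robot as it stands.
- The arm moves only by the shell command python3 -m inch 'ROWS'. ROWS is JSON, a list of rows, each a list of 5 numbers: the finger opening in mm, from 0 to 85.4, then the shift along the tool's x, y, z in mm, then the turn about the tool's z in rad. In form: [[hand, x, y, z, turn], ...]. A call has 1 to 10 rows; each row is the pose to reach, as a shift and turn from the pose commanded when the call began, along the tool's axes at that moment; what a row does not reach only later rows make up. A row lasts 1/8 s, in which the tool goes at most 62.5 mm and 10.7 degrees, less where a joint would pass 70% of its speed; a pose out of reach is approached as far as the arm can. A call with a gripper value outside its range is refused whole. The fingers move at their own pace and stop on an object; the grip force is fixed at half the most. Time passes only in rows, so rows that repeat a pose let the fingers close. It gives the time, the measured TCP pose, the force and the opening at its end, in the units of the state.
- ctrl.get_state(): the state, without advancing time (a new reading comes with each control period).
- ctrl.read_camera(name): name is "scene" or "top" or "wrist"; returns a dict with "color" (420x560x3 uint8, red, green, blue), "vfov" (degrees; the focal length in pixels is half the picture's height over the tangent of half this angle, whatever the lens; pixels are square), "cx", "cy" (the principal point, pixels), "position" and "rotation" of the camera in the world; the wrist camera has in their place "mount" (4x4, takes a point from camera to tool coordinates, whose origin is the TCP and whose axes are the flange's). Camera axes: x right, y down, z forward; pixel columns grow to the right and rows downward; lengths in mm; the calibration is good to about 2 mm. A picture is of the moment at which its call begins: read the wrist's pose just before it. There is no depth.
- ctrl.job_done(): hands the job in, once; it reports no verdict.
The state is a dict: "time_s": time; "joint_pos": joint angles; "dq": joint speeds; "effort": joint torques, N m; "tool_pos": TCP position; "tool_rot": TCP orientation; "force": force on the tool from outside, world axes, zero at the start; "wrist_torque": the same for the moment, N m; "grip_width": finger opening in mm.
Only numpy, scipy, OpenCV 4.12 (cv2) and the standard library are available. Lean on these libraries where they do the work, as an engineer would, in place of code of your own. Each camera call takes 0.05 s, during which the arm holds its last target. There are 200 camera calls.

## Task

Fit the blue rotor in the centrifuge: lower it over the spindle and turn it gently under light pressure until it drops over the drive pin and sits fully home, without ever pressing it hard on the drive. Let go, then close the lid fully and leave everything else on the bench where it is.

Things in the scene. Friction and masses are not known exactly. Their poses are not given: they have to be found in the camera images.
- centrifuge: bench centrifuge, fixed: white housing 250 x 250 mm, deck 112 mm high with a round open bowl (150 mm wide, floor 45 mm above the bench), the motor spindle standing in its middle. Origin on the bench straight below the spindle axis; its x axis points from the front panel to the lid's hinge at the back, y to its left, z up
- shaft_tip (a point): tip of the spindle's steel shaft, on the spindle axis, 89 mm above the bench. From here the shaft widens from 5 to 12 mm within the first 10 mm and goes straight down at 12 mm to the drive disc
- drive_seat (a point): centre of the top face of the drive disc (54 mm across, 60 mm above the bench), the rotor's seat. One brass pin 6 mm thick stands on it 20 mm off the axis, round top 12 mm above the disc, in any direction: its angle is not measured, only seen or felt. The motor's brake holds the spindle (0.4 N m): it stays still while a lightly pressed rotor is turned over the pin, but a hard-pressed one drags it along
- rotor: the blue eight-place tube rotor, loose, 0.2 to 0.4 kg, 110 mm across, 42 mm high without its knob. Origin at the centre of its flat underside, z up. The underside (60 mm across) has a central bore 14 mm wide, deeper than the shaft is long, and four drive slots centred 20 mm off the axis on its +x, +y, -x and -y axes, each 8 mm wide, 9 mm long (radially) and 14 mm deep
- rotor_knob (a point): middle of the rotor's round aluminium knob (26 mm in diameter, reaching from 38 to 72 mm above the rotor's underside), on its axis, 55 mm above the underside. Fully home, the underside lies on the drive disc with the pin in any one of the slots (this point 115 mm above the bench); with the pin outside the slots the rotor rides 12 mm higher on the pin's top
- lid (a joint): lid angle, rad: 0 shut, about 1.6 to 1.75 at the start (standing open behind the bowl). The hinge is stiff: the lid stays where it is left and needs about 1 to 5 N at its front edge to swing
- lid_hinge (a point): middle of the lid's hinge axis, which runs along the centrifuge's y, 110 mm behind the spindle axis and 116 mm above the bench. The lid is a smoked clear shell 204 mm long from this axis to its front edge, 190 mm wide and 32 mm thick
- lid_edge (a point): middle of the lid's front edge on its outer face: shut, 204 mm in front of the hinge axis and 148 mm above the bench, outer face up; open, at the lid's top with the outer face to the back. A grey finger tab 70 mm wide and 10 mm thick reaches 21 mm past the edge, near the lid's inner side
- strip_rotor: dark grey rotor of another kind, 100 mm across, with a small black button; to be left alone
- onion_dish: glass dish 96 mm across, 45 mm high, with onions (sprout up to 85 mm); to be left alone
- tube_rack: orange rack 55 x 150 x 43 mm with small capped tubes; to be left alone
- dropper: amber dropper bottle 34 mm across, 75 mm high; to be left alone
- beaker: small glass beaker 52 mm across, 65 mm high; to be left alone
- petri_stack: stack of four Petri dishes, 90 mm across, 58 mm high; to be left alone
Things that resemble listed ones, but are neither listed nor needed, are in the scene too. There is more than one size of the rotor; the one meant has the size given above.

How it is judged (in metres and radians):
On the way, in this order (a step that is already met when the one before it is completed fails the run):
1. the rotor is lifted clear of the bench (height (world z) of rotor_knob above 0.1 m and contact force between rotor and the fingers above 1 N), for 0.1 s.
2. the rotor is fully home on the spindle, the pin in a slot, with the lid still open (horizontal distance between rotor_knob and shaft_tip below 0.004 m and z of rotor_knob in the frame of centrifuge below 0.118 m and angle between rotor_knob's own z axis and vertical below 0.06 rad and value of joint lid above 0.3 rad), for 0.2 s.
At the end, for the whole second after the job is handed in: The rotor is fully home and at rest on the drive disc, pin in a slot (knob middle within 3 mm of its seated height of 115 mm above the bench and within 4 mm of the spindle axis, level within 0.06 rad) and the lid is shut (within 0.04 rad) (horizontal distance between rotor_knob and shaft_tip below 0.004 m and z of rotor_knob in the frame of centrifuge below 0.118 m and angle between rotor_knob's own z axis and vertical below 0.06 rad and value of joint lid below 0.04 rad and linear speed of rotor below 0.02 m/s); the robot touches nothing.
It fails at once if the rotor is pressed or dropped on the centrifuge with more than 30 N (contact force between rotor and centrifuge above 30 N).
It fails at once if the rotor is tipped over by more than 0.6 rad (angle between rotor_knob's own z axis and vertical above 0.6 rad).
It fails at once if another thing on the bench is shifted by more than 30 mm (distance of any of strip_rotor, onion_dish, tube_rack, dropper, beaker, petri_stack from where it was at the start of the episode above 0.03 m).
It also fails if it takes over 72 s, if anything falls off the work surface, if the arm or the gripper's body presses on something with over 40 N, if the wrist force passes 120 N, or if a joint passes its speed limit or range.

## Working session

There is one attempt and no reset: what is moved stays moved. The work goes in short steps, Python scripts to look and compute and a shell command to move; the robot and the scene stay as the last step left them, time stands still between calls to the robot, and variables do not carry over. Pictures are saved under pics/ and viewed, about 8 in all and at most 12, crops included, and the job is handed in when it is done.

```bash
ls; mkdir -p pics; cat > h.py <<'E'
import numpy as np, cv2
from scipy.spatial.transform import Rotation as R
from rig import ctrl
def cam(name):
    s=ctrl.get_state(); c=ctrl.read_camera(name)
    f=c["color"].shape[0]/2/np.tan(np.radians(c["vfov"])/2)
    if name=="wrist":
        M=np.array(c["mount"]); Rt=R.from_rotvec(s["tool_rot"]).as_matrix()
        Rc=Rt@M[:3,:3]; p=np.array(s["tool_pos"])+Rt@M[:3,3]
    else: Rc=np.array(c["rotation"]); p=np.array(c["position"])
    if Rc.shape!=(3,3): Rc=R.from_rotvec(Rc.ravel()).as_matrix() if Rc.size==3 else R.from_quat(Rc).as_matrix()
    return dict(img=c["color"],f=f,cx=c["cx"],cy=c["cy"],R=Rc,p=p)
def unproj(c,u,v,z):
    d=c["R"]@np.array([(u-c["cx"])/c["f"],(v-c["cy"])/c["f"],1]); return c["p"]+d*(z-c["p"][2])/d[2]
def proj(c,X):
    q=c["R"].T@(np.array(X)-c["p"]); return c["cx"]+c["f"]*q[0]/q[2], c["cy"]+c["f"]*q[1]/q[2]
def save(c,n,crop=None,k=1):
    im=c["img"][:,:,::-1]
    if crop: im=im[crop[1]:crop[3],crop[0]:crop[2]]
    cv2.imwrite("pics/"+n,cv2.resize(im,None,fx=k,fy=k,interpolation=cv2.INTER_CUBIC))
def store(c,n): np.savez(n,**c)
def load(n): d=np.load(n); return {k:d[k] for k in d}
E
python3 - <<'E'
from h import *
print(ctrl.grip_point_offset, ctrl.get_state())
for n in("top","scene","wrist"):
    c=cam(n); store(c,n+".npz"); save(c,n+"0.png",k=1.42); print(n,c["f"],c["p"],c["R"].round(3).tolist())
E
```

```text
pics
154.70000000000002 {'time_s': 0.0, 'joint_pos': array([-1.36160211e+00,  3.51239202e-01,  1.65243312e+00,  2.31219894e-05,
        1.13911969e+00, -8.45917336e-02]), 'dq': array([ 7.01685670e-04, -3.93491903e-04, -8.99273609e-05,  1.47908379e-04,
       -8.55759762e-04, -1.82001060e-03]), 'effort': array([-1.67070353e-03, -5.06099474e+01, -2.91407150e+01, -1.30702110e-04,
        4.58136885e-03,  2.58776134e-05]), 'tool_pos': array([ 159.27088393, -526.29511036,  404.15324586]), 'tool_rot': array([-3.10657641e+00, -4.59629652e-01,  8.43496306e-05]), 'force': array([-0.06735801, -0.85021982,  0.63905147]), 'wrist_torque': array([0.02927023, 0.02470249, 0.0486781 ]), 'grip_width': 85.4604614216886}
top 448.00357733147285 [ 285.93408101   20.52750223 1458.67484503] [[-0.001, -0.985, 0.172], [-1.0, 0.002, 0.001], [-0.001, -0.172, -0.985]]
scene 399.8546787221567 [496.94337851 986.56095942 999.2517328 ] [[-1.0, 0.015, 0.014], [-0.001, 0.665, -0.747], [-0.021, -0.746, -0.665]]
wrist 309.5313389980941 [ 238.9763555  -501.82203272  373.0902275 ] [[0.289, -0.906, -0.309], [-0.957, -0.275, -0.091], [-0.002, 0.322, -0.947]]
```

View pics/top0.png

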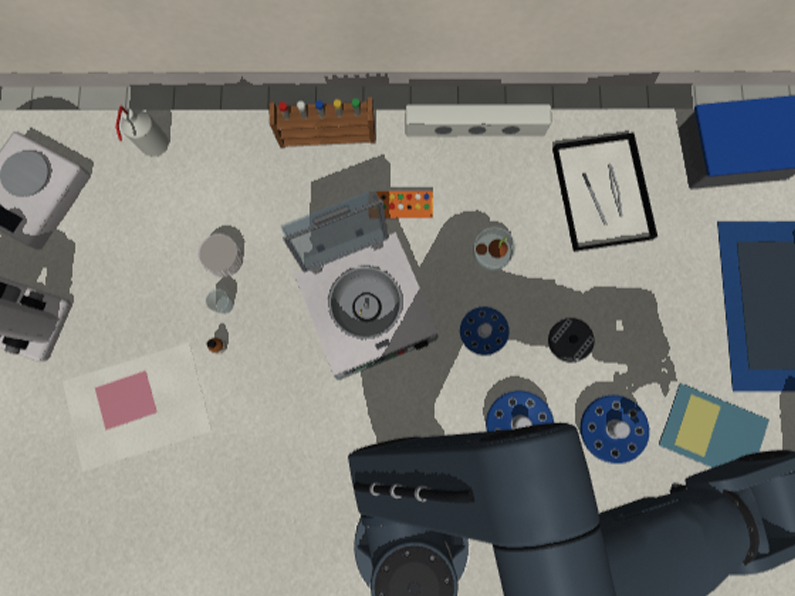

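View pics/scene0.png

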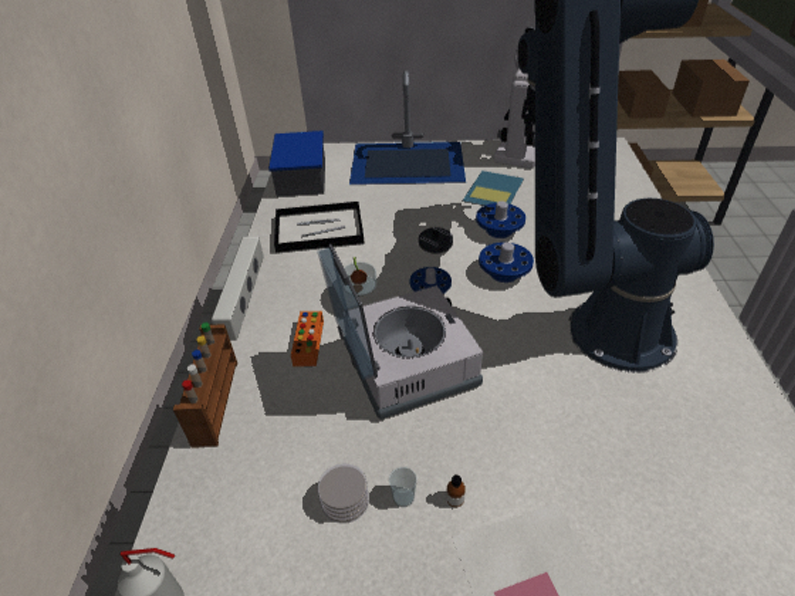

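Three blue rotors appear in the top view: (485,330) is about 49 px across (≈110 mm), while (520,420) and (615,428) are about 67 px (≈150 mm). Only the first fits the description. Next I'll check it and the spindle in enlarged crops.

```bash
python3 - <<'E'
from h import *
c=load("top.npz"); im=c["img"][:,:,::-1]
a=cv2.resize(im[205:260,310:375],None,fx=6,fy=6,interpolation=cv2.INTER_CUBIC)   # rotor
b=cv2.resize(im[130:270,190:315],None,fx=4,fy=4,interpolation=cv2.INTER_CUBIC)  # centrifuge
b=cv2.convertScaleAbs(b,alpha=1.4); a=cv2.convertScaleAbs(a,alpha=1.8)
H=max(a.shape[0],b.shape[0]); o=np.zeros((H,a.shape[1]+b.shape[1],3),np.uint8); o[:a.shape[0],:a.shape[1]]=a; o[:b.shape[0],a.shape[1]:]=b
print(o.shape,a.shape); o=o[:,:]; k=800/o.shape[1]; print(k) ; cv2.imwrite("pics/crop1.png",cv2.resize(o,None,fx=k,fy=k) if k<1 else o)
E
```

```text
(560, 890, 3) (330, 390, 3)
0.898876404494382
```

View pics/crop1.png

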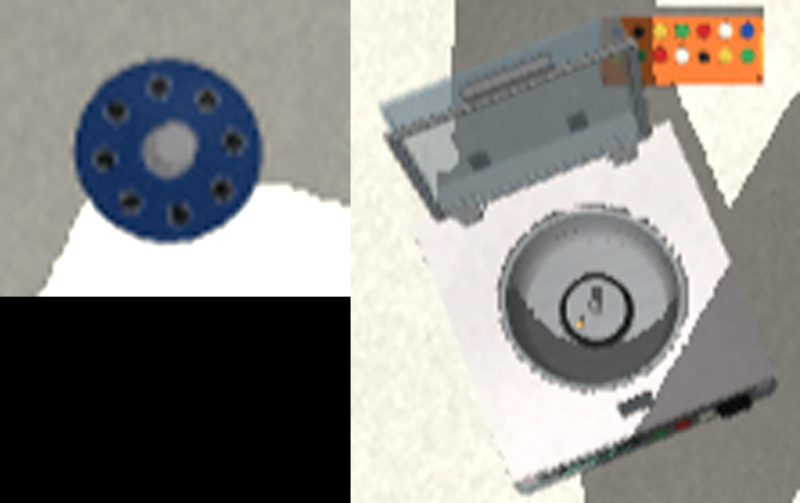

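```bash
python3 - <<'E'
from h import *
c=load("top.npz"); k=.898876
A=lambda x,y:(x/k/6+310,y/k/6+205)
B=lambda x,y:((x/k-390)/4+190,y/k/4+130)
P=lambda F,x,y,z:unproj(c,*F(x,y),z).round(1)[:2]
for p in((75,150),(262,150),(168,58),(168,243),(168,150)): print("rotor",P(A,*p,36))
print("knob",P(A,168,148,72))
for n,p in dict(h1=(117,111),h2=(160,87),h3=(208,98),h4=(233,142),h5=(221,189),h6=(180,214),h7=(130,202),h8=(105,159)).items():
    print(n,P(A,*p,42))
print("bowl",P(B,594,298,112),"disc",P(B,596,310,60),"pin",P(B,580,323,72),"tip",P(B,597,289,89))
for p in((500,298),(688,298),(594,205),(594,392)): print("rim",P(B,*p,112))
d=P(B,775,380,112)-P(B,517,488,112); print("front edge",d, np.degrees(np.arctan2(d[1],d[0])))
d=P(B,670,122,112)-P(B,418,228,112); print("back edge",d, np.degrees(np.arctan2(d[1],d[0])))
print(P(B,517,488,112),P(B,775,380,112),P(B,670,122,112),P(B,418,228,112))
E
```

```text
rotor [ 464.1 -113.3]
rotor [ 463.9 -224.1]
rotor [ 519.2 -169.7]
rotor [ 408.9 -167. ]
rotor [ 464.  -168.4]
knob [ 460.6 -163.6]
h1 [ 486.5 -138. ]
h2 [ 500.8 -163.8]
h3 [ 494.2 -192. ]
h4 [ 467.9 -206.1]
h5 [ 440.1 -198.2]
h6 [ 425.4 -173.7]
h7 [ 432.5 -144.5]
h8 [ 457.9 -130.3]
bowl [516.   94.6] disc [514.2  95.7] pin [500.8 108.9] tip [527.8  93.4]
rim [516.2 174.4]
rim [515.9  14.9]
rim [596.9  95.3]
rim [436.  94.]
front edge [  90.  -215.5] -67.33295474352508
back edge [  93.3 -215.5] -66.58996326175834
[355.9 157.4] [445.9 -58.1] [670.3  30.1] [577.  245.6]
```

```bash
python3 -m inch '[[85,520,-492,0,-1.45],[85,520,-492,0,-1.45],[85,520,-492,0,-1.45],[85,520,-492,0,-1.45],[85,520,-492,0,-1.45],[85,520,-492,0,-1.45],[85,520,-492,0,-1.45],[85,520,-492,0,-1.45],[85,520,-492,0,-1.45],[85,520,-492,0,-1.45]]'
```

```text
time_s: 1.4
tool_pos: [470.1, 18.3, 404.8]
tool_rot: [2.021, 2.405, 0.0]
force: [1.6, -0.6, -0.0]
grip_width: 85.0
```

```bash
python3 -m inch '[[85,68,57,0,0],[85,68,57,0,0],[85,68,57,0,0],[85,68,57,0,0]]'; python3 - <<'E'
from h import *
c=cam("wrist"); store(c,"w1.npz"); save(c,"w1.png",k=1.42); print(c["p"])
E
```

```text
time_s: 1.9
tool_pos: [513.5, 92.4, 404.5]
tool_rot: [-2.021, -2.405, 0.001]
force: [-0.7, 0.4, -0.1]
grip_width: 85.1
[499.47662435 174.63975428 373.31239043]
```

View pics/w1.png

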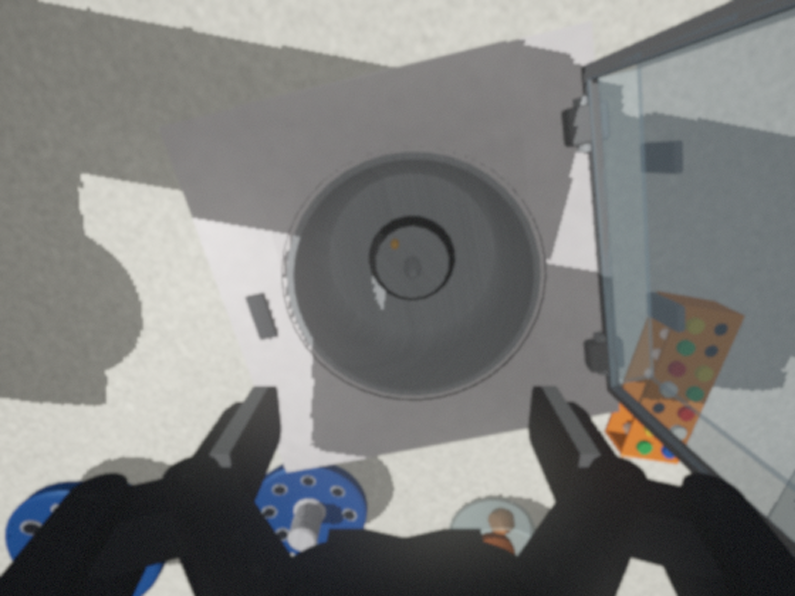

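The picture shows the bowl centred at about (414,275), the drive disc at (412,258), the brass pin at (394,244) and the shaft tip near (413,264). I'll enlarge it.

```bash
python3 - <<'E'
from h import *
c=load("w1.npz"); im=c["img"][:,:,::-1][140:220,245:335]
cv2.imwrite("pics/w1c.png",cv2.convertScaleAbs(cv2.resize(im,None,fx=7,fy=7,interpolation=cv2.INTER_CUBIC),alpha=2.2))
E
```

```text
(no output)
```

View pics/w1c.png

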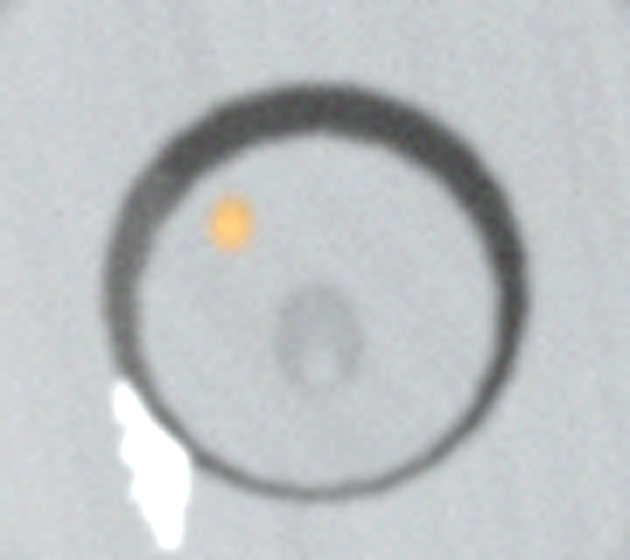

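```bash
python3 - <<'E'
from h import *
c=load("w1.npz"); F=lambda x,y:(x/7+245-.43,y/7+140-.43)
P=lambda x,y,z:unproj(c,*F(x,y),z)[:2].round(1)
print("disc",P(318,310,60),"l/r",P(135,310,60),P(500,310,60),P(318,130,60),P(318,490,60),"tip",P(320,367,89),"pin",P(231,222,71))
k=1.42
print("bowl",*[unproj(c,u/k,v/k,112)[:2].round(1) for u,v in((290,275),(543,275),(415,153),(415,398))])
# rotor in this view
print("knobtop",unproj(c,309/k,505/k,72).round(1))
Pd=P(318,310,60); q=P(231,222,71)-Pd; print(np.linalg.norm(q),np.degrees(np.arctan2(q[1],q[0])))
t=ctrl.get_state(); print(t["tool_pos"])
E
```

```text
disc [517.8 100.3] l/r [491.   95.7] [544.3 105. ] [513.  126.5] [522.7  72.6] tip [517.7  99.4] pin [502.8 113.4]
bowl [442.4  91.1] [595.9 117.9] [505.4 174.5] [533.8  19.2]
knobtop [ 468.1 -123.8   72. ]
19.91506967098028 138.8682040383216
[513.51262341  92.1782083  404.63735654]
```

```bash
python3 -m inch '[[85,-246,-94,0,-1.57],[85,-246,-94,0,-1.57],[85,-246,-94,0,-1.57],[85,-246,-94,0,-1.57],[85,-246,-94,0,-1.57],[85,-246,-94,0,-1.57],[85,-246,-94,0,-1.57],[85,-246,-94,0,-1.57],[85,-246,-94,0,-1.57],[85,-246,-94,0,-1.57]]'; python3 - <<'E'
from h import *
c=cam("wrist"); store(c,"w2.npz"); save(c,"w2.png",k=1.42); print(c["p"])
E
```

```text
time_s: 3.2
tool_pos: [463.0, -166.1, 404.9]
tool_rot: [-0.266, 3.13, -0.0]
force: [-0.3, 0.1, 0.2]
grip_width: 85.0
[ 381.38529979 -179.72101     373.72994226]
```

View pics/w2.png

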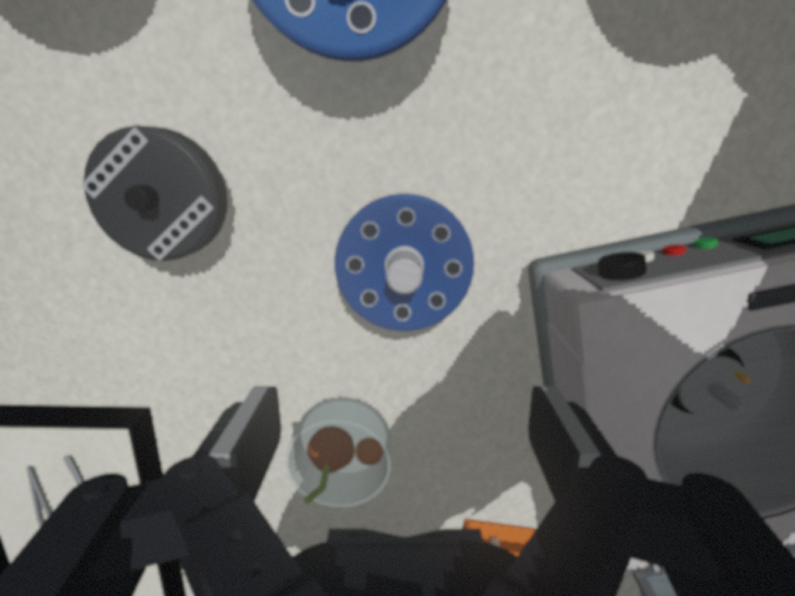

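```bash
python3 - <<'E'
from h import *
c=load("w2.npz");k=1.42
print("knob",unproj(c,404/k,276/k,72).round(1),"disc",unproj(c,404/k,263/k,38).round(1))
print([unproj(c,u/k,v/k,38)[:2].round(1) for u,v in((335,263),(473,263),(404,194),(404,331))])
h=np.array([unproj(c,u/k,v/k,42)[:2] for u,v in((405,217),(441,233),(453,268),(437,300),(402,312),(369,298),(355,264),(370,230))])
m=h.mean(0);print(m.round(1),np.degrees(np.arctan2(*(h-m).T[::-1])).round(1))
E
```

```text
knob [ 464.8 -165.3   72. ] disc [ 463.8 -165.5   38. ]
[array([ 472.9, -218.8]), array([ 454.7, -112.1]), array([ 411.7, -174.4]), array([ 520.7, -155.7])]
[ 465.3 -165.2] [-171.4  142.4   97.4   53.1    7.3  -37.1  -82.8 -127.8]
```

```bash
python3 -m inch '[[60,-1.3,0.4,60,0],[60,-1.3,0.4,120,0],[60,-1.3,0.4,165,0],[60,-1.3,0.4,183,0],[30,-1.3,0.4,183,0],[20,-1.3,0.4,183,0],[20,-1.3,0.4,183,0],[20,-1.3,0.4,183,0],[20,-1.3,0.4,183,0],[20,-1.3,0.4,183,0]]'
```

```text
time_s: 4.5
tool_pos: [465.2, -165.2, 222.8]
tool_rot: [-0.27, 3.128, -0.002]
force: [-1.9, -3.3, 8.1]
grip_width: 24.0
```

```bash
python3 -m inch '[[50,0,0,0,0],[50,0,0,0,0],[50,0,0,0,1.57],[50,0,0,0,1.57],[50,0,0,0,1.57],[50,0,0,0,1.57],[50,0,0,0,1.57],[50,0,0,0,1.57],[50,0,0,0,1.57],[50,0,0,0,1.57]]'; python3 -m inch '[[50,0,0,0,0.05],[20,0,0,0,0.05],[20,0,0,0,0.05],[20,0,0,0,0.05],[20,0,0,0,0.05],[20,0,0,0,0.05]]'
```

```text
time_s: 5.75
tool_pos: [464.8, -164.8, 221.6]
tool_rot: [-1.943, -2.468, -0.0]
force: [0.0, 0.3, -0.2]
grip_width: 49.9
time_s: 6.5
tool_pos: [465.0, -164.9, 221.8]
tool_rot: [1.997, 2.425, 0.0]
force: [1.5, 1.7, 4.4]
grip_width: 23.8
```

```bash
python3 -m inch '[[60,0,0,0,0],[60,0,0,0,0],[60,0,0,-60,0],[60,0,0,-120,0],[60,0,0,-166,0],[60,0,0,-166,0],[60,0,0,-166,0]]'; python3 - <<'E'
from h import *
c=cam("wrist"); store(c,"w3.npz"); s=ctrl.get_state()
im=c["img"][:,:,::-1][130:250,220:360]; cv2.imwrite("pics/w3.png",cv2.resize(im,None,fx=5,fy=5,interpolation=cv2.INTER_CUBIC))
print(s["tool_pos"],s["tool_rot"])
E
```

```text
time_s: 7.38
tool_pos: [464.6, -164.8, 386.9]
tool_rot: [-1.996, -2.424, 0.0]
force: [-0.4, 0.4, -1.1]
grip_width: 60.0
[ 464.56713694 -164.78433781  386.37625305] [-1.99563138e+00 -2.42349352e+00  9.58600169e-04]
```

View pics/w3.png

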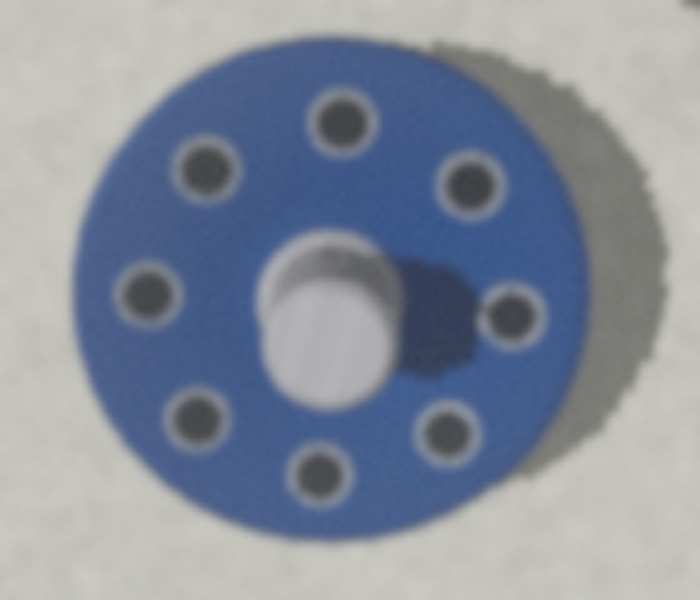

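```bash
python3 - <<'E'
from h import *
c=load("w3.npz"); F=lambda x,y:(x/5+220-.4,y/5+130-.4)
k=unproj(c,*F(329.5,342),72)[:2]; t=np.array([464.57,-164.78]); b=k-t
print("knob",k.round(2),"bias world",b.round(2))
h=np.array([unproj(c,*F(u,v),42)[:2] for u,v in((342,123),(470,186),(512,317),(447,435),(319,475),(197,420),(148,295),(206,169))]);m=h.mean(0)
a=np.degrees(np.arctan2(*(h-m).T[::-1]));print(m.round(2),a.round(1),"mod45",(a%45).round(1))
tip=np.array([517.7,99.4]);disc=np.array([517.8,100.3]); print("spindle",tip-b,disc-b)
E
```

```text
knob [ 465.2  -164.02] bias world [0.63 0.76]
[ 465.54 -164.84] [  97.5   52.6    7.4  -37.7  -82.5 -127.4 -172.5  142.4] mod45 [7.5 7.6 7.4 7.3 7.5 7.6 7.5 7.4]
spindle [517.06997387  98.6439064 ] [517.16997387  99.5439064 ]
```

```bash
python3 -m inch '[[60,0,0,60,0],[60,0,0,120,0],[60,0,0,160,0],[50,0,0,167,0],[20,0,0,167,0],[20,0,0,167,0],[20,0,0,167,0],[20,0,0,167,0],[20,0,0,167,0],[20,0,0,167,0]]';python3 -m inch '[[20,0,0,-10,0],[20,0,0,-40,0],[20,0,0,-80,0],[20,0,0,-120,0],[20,0,0,-160,0],[20,0,0,-160,0],[20,0,0,-160,0]]'
```

```text
time_s: 8.68
tool_pos: [465.2, -165.0, 221.8]
tool_rot: [1.996, 2.424, 0.001]
force: [-0.9, 0.8, 7.9]
grip_width: 24.1
time_s: 9.55
tool_pos: [464.4, -164.7, 379.7]
tool_rot: [-1.996, -2.424, 0.001]
force: [-0.9, 0.3, -3.1]
grip_width: 24.2
```

```bash
python3 -m inch '[[20,60,25,0,0.14],[20,120,50,0,0.14],[20,180,75,0,0.14],[20,225,93,0,0.14],[20,248.7,102.2,0,0.14],[20,248.7,102.2,0,0.14],[20,248.7,102.2,0,0.14],[20,248.7,102.2,0,0.14],[20,248.7,102.2,0,0.14]]'; python3 - <<'E'
from h import *
s=ctrl.get_state();print(s["tool_pos"],s["wrist_torque"])
c=cam("wrist"); store(c,"w4.npz"); save(c,"w4.png",k=1.42)
E
```

```text
time_s: 10.68
tool_pos: [517.4, 98.1, 380.6]
tool_rot: [-2.163, -2.278, 0.0]
force: [0.5, 0.1, -4.2]
grip_width: 23.5
[517.42568986  98.08775488 380.617859  ] [ 0.0146702  -0.07485162 -0.01121471]
```

```bash
python3 -m inch '[[20,0.7,-0.4,20,0],[20,0.7,-0.4,40,0],[20,0.7,-0.4,60,0],[20,0.7,-0.4,63,0],[20,0.7,-0.4,63,0]]'; python3 -m inch '[[20,0,0,2,0],[20,0,0,4,0],[20,0,0,6,0],[20,0,0,7,0],[20,0,0,7,0]]';  python3 -m inch '[[20,0,0,1.5,0],[20,0,0,3,0],[20,0,0,4.5,0],[20,0,0,4.5,0]]'
```

```text
time_s: 11.35
tool_pos: [517.2, 99.4, 318.2]
tool_rot: [2.162, 2.279, 0.001]
force: [-0.5, -0.2, -4.7]
grip_width: 23.7
time_s: 11.98
tool_pos: [517.0, 99.5, 310.6]
tool_rot: [-2.162, -2.279, 0.0]
force: [-0.5, 0.3, -2.5]
grip_width: 24.2
time_s: 12.48
tool_pos: [517.0, 99.5, 306.0]
tool_rot: [-2.162, -2.279, 0.0]
force: [0.4, -0.1, -3.8]
grip_width: 24.0
```

```bash
python3 -m inch '[[20,0,0,1.5,0],[20,0,0,3,0],[20,0,0,4.5,0],[20,0,0,4.5,0]]'; python3 -m inch '[[20,0,0,1.5,0],[20,0,0,3,0],[20,0,0,4.5,0],[20,0,0,4.5,0]]'; python3 -m inch '[[20,0,0,1,0],[20,0,0,2,0],[20,0,0,3,0],[20,0,0,3,0]]'
```

```text
time_s: 12.98
tool_pos: [517.0, 99.5, 301.6]
tool_rot: [-2.162, -2.279, 0.0]
force: [0.4, -0.4, -3.5]
grip_width: 24.0
time_s: 13.48
tool_pos: [517.0, 99.5, 297.1]
tool_rot: [-2.162, -2.28, 0.0]
force: [-0.1, -0.6, -3.7]
grip_width: 23.9
time_s: 13.98
tool_pos: [517.0, 99.5, 294.1]
tool_rot: [-2.162, -2.279, 0.0]
force: [-0.4, -0.3, -3.5]
grip_width: 24.4
```

```bash
python3 -m inch '[[20,0,0,0.7,0],[20,0,0,1.4,0],[20,0,0,1.4,0]]'; python3 -m inch '[[20,0,0,0.7,0],[20,0,0,1.4,0],[20,0,0,1.4,0]]'
```

```text
time_s: 14.35
tool_pos: [517.1, 99.4, 293.1]
tool_rot: [2.162, 2.279, 0.0]
force: [-1.2, -1.1, 1.4]
grip_width: 24.0
time_s: 14.72
tool_pos: [517.3, 99.4, 292.5]
tool_rot: [2.161, 2.279, 0.001]
force: [-3.4, -2.2, 12.6]
grip_width: 24.2
```

```bash
python3 -m inch '[[20,0,0,-1.0,0],[20,0,0,-1.0,-0.03],[20,0,0,-1.0,-0.06],[20,0,0,-1.0,-0.06]]'; for i in 1; do python3 -m inch '[[20,0,0,0,-0.03],[20,0,0,0,-0.06],[20,0,0,0,-0.06]]'; done;  python3 -m inch '[[20,0,0,0,-0.03],[20,0,0,0,-0.06],[20,0,0,0,-0.06]]'
```

```text
time_s: 15.22
tool_pos: [517.4, 99.6, 292.8]
tool_rot: [2.09, 2.344, 0.002]
force: [1.0, -0.3, 5.6]
grip_width: 23.5
time_s: 15.6
tool_pos: [517.4, 99.6, 292.8]
tool_rot: [2.019, 2.406, 0.002]
force: [-0.3, -0.5, 5.0]
grip_width: 24.2
time_s: 15.98
tool_pos: [517.3, 99.6, 292.8]
tool_rot: [1.946, 2.465, 0.002]
force: [0.5, -0.0, 5.5]
grip_width: 24.2
```

```bash
python3 -m inch '[[20,0,0,0,-0.04],[20,0,0,0,-0.08],[20,0,0,0,-0.12],[20,0,0,0,-0.12]]'; python3 -m inch '[[20,0,0,0,-0.03],[20,0,0,0,-0.06],[20,0,0,0,-0.06]]';  python3 -m inch '[[20,0,0,0,-0.03],[20,0,0,0,-0.06],[20,0,0,0,-0.06]]';  python3 -m inch '[[20,0,0,0,-0.03],[20,0,0,0,-0.06],[20,0,0,0,-0.06]]'
```

```text
time_s: 16.48
tool_pos: [517.0, 99.5, 292.3]
tool_rot: [1.796, 2.578, 0.0]
force: [-0.0, -1.4, 1.4]
grip_width: 24.3
time_s: 16.85
tool_pos: [516.8, 99.4, 291.9]
tool_rot: [-1.718, -2.63, 0.001]
force: [-0.4, -0.2, -2.8]
grip_width: 24.1
time_s: 17.23
tool_pos: [517.0, 99.5, 292.4]
tool_rot: [1.638, 2.681, 0.0]
force: [0.3, 0.5, -3.7]
grip_width: 24.3
time_s: 17.6
tool_pos: [517.0, 99.5, 292.4]
tool_rot: [1.557, 2.729, 0.0]
force: [0.4, -0.6, -3.9]
grip_width: 23.8
```

```bash
python3 -m inch '[[20,0,0,1,0],[20,0,0,2,0],[20,0,0,2,0]]'; python3 -m inch '[[20,0,0,1,0],[20,0,0,2,0],[20,0,0,2,0]]'
```

```text
time_s: 17.98
tool_pos: [517.0, 99.5, 290.3]
tool_rot: [-1.558, -2.728, 0.0]
force: [0.7, 0.7, -3.2]
grip_width: 23.8
time_s: 18.35
tool_pos: [517.0, 99.5, 288.3]
tool_rot: [-1.558, -2.728, 0.0]
force: [-0.5, -0.1, -3.5]
grip_width: 23.8
```

```bash
python3 -m inch '[[20,0,0,1,0],[20,0,0,2,0],[20,0,0,3,0],[20,0,0,3,0]]'; python3 -m inch '[[20,0,0,1,0],[20,0,0,2,0],[20,0,0,3,0],[20,0,0,3,0]]'; python3 -m inch '[[20,0,0,0.7,0],[20,0,0,1.2,0],[20,0,0,1.2,0]]'
```

```text
time_s: 18.85
tool_pos: [517.0, 99.5, 285.3]
tool_rot: [-1.558, -2.728, 0.0]
force: [-0.3, 0.3, -4.1]
grip_width: 24.0
time_s: 19.35
tool_pos: [517.0, 99.5, 282.3]
tool_rot: [-1.558, -2.728, 0.0]
force: [-0.1, -0.1, -4.0]
grip_width: 24.0
time_s: 19.73
tool_pos: [517.1, 99.5, 281.8]
tool_rot: [1.558, 2.728, 0.0]
force: [-3.6, -0.3, 5.2]
grip_width: 23.6
```

```bash
python3 -m inch '[[20,0,0,0,0],[45,0,0,0,0],[45,0,0,0,0],[45,0,0,0,0],[45,0,0,-20,0],[45,0,0,-60,0],[45,0,0,-105,0],[45,0,0,-105,0],[45,0,0,-105,0]]'; python3 - <<'E'
from h import *
c=cam("wrist"); store(c,"w5.npz"); save(c,"w5.png",k=1.42)
E
```

```text
time_s: 20.85
tool_pos: [516.8, 99.4, 385.5]
tool_rot: [-1.558, -2.728, 0.001]
force: [-0.7, 0.2, -0.2]
grip_width: 45.0
```

View pics/w5.png

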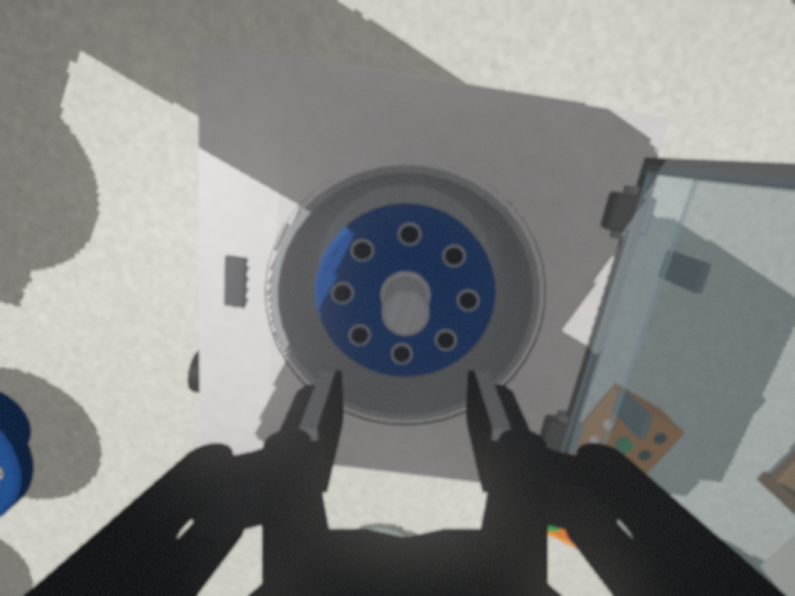

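Seated: the rotor sits centred on the spindle, level in the bowl, knob top at (405,313). Now for the lid: rise over it, then come down behind it with the fingers closed.

```bash
python3 -m inch '[[5,0,0,-60,0.13],[5,0,0,-120,0.13],[5,0,0,-165,0.13],[5,0,0,-165,0.13],[5,-8,60,-165,0.13],[5,-16,120,-165,0.13],[5,-24,180,-165,0.13],[5,-27.6,208,-165,0.13],[5,-27.6,208,-165,0.13],[5,-27.6,208,-165,0.13]]'; python3 - <<'E'
from h import *
c=cam("scene"); store(c,"s2.npz")
im=c["img"][100:320,150:400,::-1]; cv2.imwrite("pics/s2.png",cv2.resize(im,None,fx=2.6,fy=2.6,interpolation=cv2.INTER_CUBIC))
w=load("w5.npz"); k=1.42; print(unproj(w,405/k,313/k,132), np.linalg.norm(unproj(w,316/k,290/k,97)-unproj(w,494/k,290/k,97)))
E
```

```text
time_s: 22.15
tool_pos: [710.1, 181.2, 549.6]
tool_rot: [-1.731, -2.62, 0.003]
force: [0.6, -0.1, 0.3]
grip_width: 4.8
[517.18870507 100.18566015 132.        ] 109.24315172504915
```

View pics/s2.png

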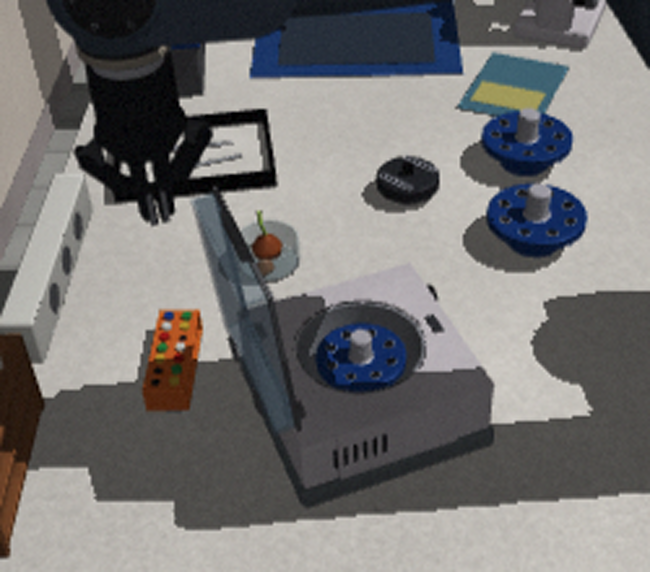

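```bash
python3 -m inch '[[0,0,0,50,0],[0,0,0,82,0],[0,0,0,82,0],[0,0,-10,82,0],[0,0,-20,82,0],[0,0,-20,82,0]]'; python3 -m inch '[[0,0,-8,0,0],[0,0,-16,0,0],[0,0,-24,0,0],[0,0,-32,0,0]]'
```

```text
time_s: 22.95
tool_pos: [691.1, 173.2, 470.9]
tool_rot: [1.731, 2.62, 0.002]
force: [-0.6, 0.4, 0.3]
grip_width: 0.1
time_s: 23.45
tool_pos: [661.9, 160.8, 469.7]
tool_rot: [1.731, 2.62, 0.002]
force: [2.2, 1.4, 1.8]
grip_width: -0.4
```

```bash
python3 -m inch '[[0,0,-10,3,0],[0,0,-20,5,0],[0,0,-30,8,0],[0,0,-40,11,0],[0,0,-49,13,0]]'; python3 -m inch '[[0,0,-10,2,0],[0,0,-20,4,0],[0,0,-34,6,0]]'
```

```text
time_s: 24.08
tool_pos: [616.6, 141.5, 456.0]
tool_rot: [-1.732, -2.621, 0.0]
force: [1.0, 0.7, 3.4]
grip_width: -0.7
time_s: 24.45
tool_pos: [585.4, 128.2, 449.7]
tool_rot: [-1.732, -2.621, 0.0]
force: [1.3, 1.1, -0.5]
grip_width: 0.2
```

```bash
python3 -m inch '[[0,0,-10,3,0],[0,0,-21,7,0],[0,0,-31,12,0],[0,0,-46,20,0],[0,0,-61,30,0]]'; python3 -m inch '[[0,0,-7,5,0],[0,0,-14,12,0],[0,0,-21,18,0],[0,0,-27,24,0]]'; python3 - <<'E'
from h import *
c=cam("scene"); store(c,"s3.npz")
im=c["img"][100:320,150:400,::-1]; cv2.imwrite("pics/s3.png",cv2.resize(im,None,fx=2.6,fy=2.6,interpolation=cv2.INTER_CUBIC))
E
```

```text
time_s: 25.08
tool_pos: [529.2, 104.3, 419.8]
tool_rot: [1.732, 2.621, 0.0]
force: [2.2, 0.4, 0.3]
grip_width: -0.2
time_s: 25.58
tool_pos: [504.8, 93.8, 395.8]
tool_rot: [1.732, 2.621, 0.0]
force: [2.1, -0.2, 0.8]
grip_width: -0.4
```

View pics/s3.png

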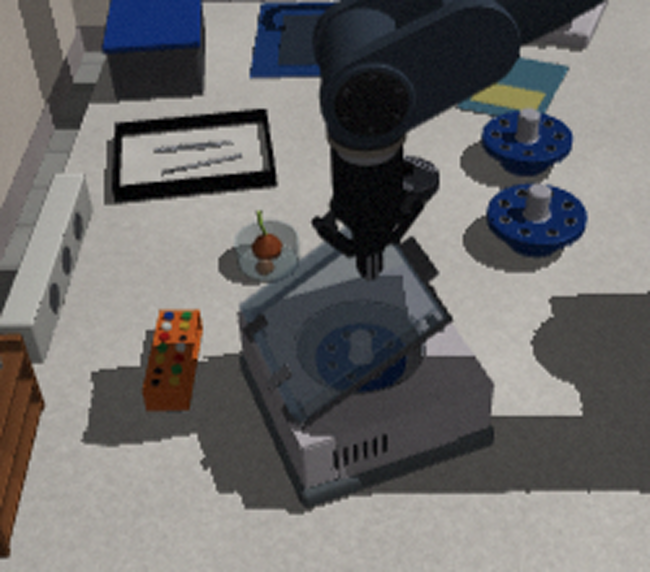

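The lid follows the fingers and is about half shut, with the fingers on its outer face near the front edge. I'll keep going down.

```bash
python3 -m inch '[[0,0,-8,9,0],[0,0,-16,18,0],[0,0,-23,28,0],[0,0,-28,38,0],[0,0,-33,48,0],[0,0,-36,56,0],[0,0,-38,62,0],[0,0,-38,62,0]]'; python3 -m inch '[[0,0,-1,3,0],[0,0,-2,6,0],[0,0,-2,9,0],[0,0,-2,9,0]]'
```

```text
time_s: 26.62
tool_pos: [470.0, 79.0, 333.7]
tool_rot: [-1.731, -2.62, 0.001]
force: [-0.3, 0.3, -0.3]
grip_width: 0.1
time_s: 27.12
tool_pos: [468.2, 78.2, 325.0]
tool_rot: [-1.732, -2.621, 0.0]
force: [0.2, 0.3, -0.1]
grip_width: 0.2
```

```bash
python3 -m inch '[[0,0,0,2,0],[0,0,0,4,0],[0,0,0,4,0]]'; python3 -m inch '[[0,0,0,1,0],[0,0,0,2,0],[0,0,0,2,0]]'
```

```text
time_s: 27.5
tool_pos: [468.2, 78.2, 321.4]
tool_rot: [-1.732, -2.621, 0.0]
force: [-2.9, 0.4, 5.8]
grip_width: 0.1
time_s: 27.88
tool_pos: [468.2, 78.3, 321.1]
tool_rot: [1.731, 2.621, 0.0]
force: [-12.1, -1.4, 30.3]
grip_width: -0.2
```

The fingertips stopped firmly at 148 mm, which is the height of the shut lid. I'll retract and check.

```bash
python3 -m inch '[[0,0,0,-5,0],[0,0,0,-50,0],[0,0,0,-110,0],[0,0,0,-150,0],[0,0,-60,-150,0],[0,0,-120,-150,0],[0,0,-120,-150,0],[0,0,-120,-150,0]]'; python3 - <<'E'
from h import *
c=cam("scene"); w=cam("wrist")
im=c["img"][100:320,150:400,::-1]; a=cv2.resize(im,None,fx=1.7,fy=1.7,interpolation=cv2.INTER_CUBIC)
b=cv2.resize(w["img"][:,:,::-1],(a.shape[1]-50,int(420/560*(a.shape[1]-50))))
o=np.zeros((max(a.shape[0],b.shape[0]),a.shape[1]+b.shape[1],3),np.uint8);o[:a.shape[0],:a.shape[1]]=a;o[:b.shape[0],a.shape[1]:]=b
print(o.shape);cv2.imwrite("pics/s4.png",o); print(ctrl.get_state()["force"])
E
```

```text
time_s: 28.88
tool_pos: [358.3, 31.2, 469.5]
tool_rot: [1.732, 2.62, 0.001]
force: [0.0, -0.7, -0.3]
grip_width: -0.2
(374, 800, 3)
[ 0.67010541 -0.1428948   0.59841304]
```

View pics/s4.png

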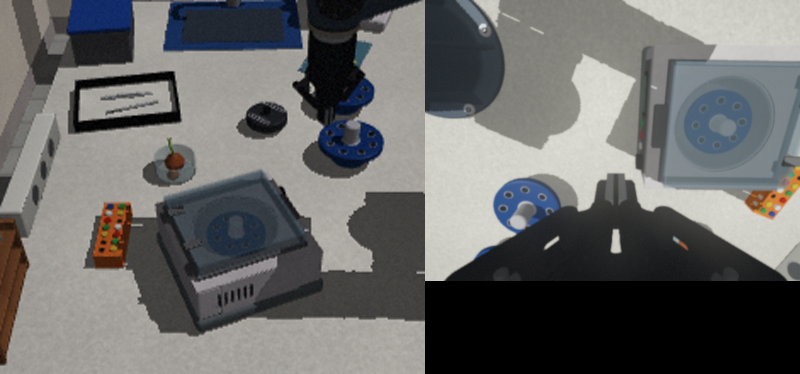

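The lid lies flat on the housing with the rotor level under it. The arm is clear, and the neighbouring objects visible in the picture are where they were.

```bash
python3 -c "
from rig import ctrl; print(ctrl.job_done())"
```

```text
the job is handed in; nothing more can be done
None
```

The blue rotor is home on the spindle with the pin in a slot, the lid is shut, and I handed the job in at about 29 s. No verdict was reported.

- **Rotor choice:** three blue rotors were in view. The one I used measured about 110 mm across; the other two looked about 150 mm.
- **Fitting:** I centred the knob with two grasps at right angles, lifted it and lowered it over the shaft. It touched the pin top, and I turned it about 27° until it dropped. It first touched the pin at about 16 N. I turned it under about 9 N and seated it at about 9 N, against the 30 N limit. These come from the wrist force reading.
- **Seating check:** the flange came down 11.2 to 11.5 mm from pin contact to seat contact, against 12 mm expected. A close picture taken before closing the lid put the knob about 1 mm from the estimated spindle axis, with the rotor level.
- **Lid:** I pushed it over from behind and pressed it down. The fingertips met a hard stop at 148 mm, the height of the shut lid. That last press reached about 30 N vertically, about 33 N in all, near the 40 N limit for the arm and gripper body.
- **Last look:** the lid lies flat with the rotor level under it and the gripper clear. The wrist force was near zero. The strip rotor, onion dish and tube rack were where they had been. The dropper, beaker and Petri stack were outside that picture, but the arm never went near them.
- **Disagreement:** the top and wrist cameras differed by 4 to 5 mm on the spindle position. I used the wrist camera, corrected against the gripped knob, and the rotor went over the shaft with no side load.

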